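# Lay out the cigar sampler tray by length

## Robot

A 7-joint arm with a two-finger parallel gripper is mounted at the origin on the work surface. World frame = base frame: x ahead of the robot, y to its left, z up, the work surface at z = 0. Lengths are in m, angles in rad, forces in N, time in s.
With the tool pointing down it reaches from about 0.4 to 0.9 m from the base axis. Payload 5.5 kg.
Tool frame: the origin (TCP) lies midway between the tips of the shut fingers; the grasp point (between the pads) lies 19 mm behind it (manip.grip_depth is the distance from the TCP to the grasp point, in m); z points along the fingers, y is the line along which they close (so a half turn about z gives the same grasp; the last joint's range is limited). The gripper opens to 92 mm and grips with 3 to 60 N. Pads are 19 mm wide; open, the fingers measure 130 mm over their backs; the gripper's body (75 mm by 190 mm) begins 47 mm behind the grasp point.
Start: joints at [1.459, 0.501, -0.427, 1.55, 0.221, 1.138, -0.21], TCP at [0.238, -0.605, 0.227] pointing down, gripper open.
Joint ranges: [-2.88, 2.88], [-0.31, 2.03], [-1.54, 1.56], [0.2, 2.42], [-1.41, 4.55], [0.19, 2.02], [-2.57, 2.57]. Speed limits (rad/s): [2.57, 2.57, 3.14, 3.14, 3.14, 3.14, 3.14].

## Interface

Orientations are given as a unit quaternion [x, y, z, w].
In Python, from bench import manip, effector, viewer gives the robot as it stands. Calls block until the motion is done:
- manip.move_pose(position, orientation): joint-space move of the TCP to a pose.
- manip.servo_line(position, ori=None, vel=0.15): straight line of the TCP; ori=None keeps the orientation; vel is the mean speed in m/s.
- manip.movej(angles): joint-space move.
- effector.open_jaws() and effector.close(f_grip=None): open the fingers fully, or close them until they stop; f_grip is the grip in N (None keeps the last).
- manip.sleep(seconds).
- manip.solve_ik(position, orientation): joint angles nearest the present ones, or None.
- viewer.get_image(name): name is "side" or "top" or "wrist"; returns the picture (400x640x3 uint8, red, green, blue); there is no depth.
- viewer.get_calibration(name): a dict with "vfov" (degrees; the focal length in pixels is half the picture's height over the tangent of half this angle, whatever the lens; pixels are square), "cx", "cy" (the principal point, pixels), "eye" and "attitude" of the camera in the world. Camera axes: x right, y down, z forward; pixel columns grow to the right and rows downward; lengths in m; the calibration is good to about 2 mm. The wrist camera is an equidistant fisheye: a pixel r from the principal point sees the ray r / f radians off the axis. A picture is of the moment at which its call begins: read the wrist's pose just before it. get_calibration takes no time and is no camera call; for the wrist camera it gives the pose at the moment of the call.
A pose or a line that the arm cannot do raises manip.PlanningError and nothing moves.
- manip.hand_in(): hands the job in; it is judged then, once.
Readings, each from a call of its own:
- manip.current_clock(): time.
- manip.current_q(): joint angles.
- manip.current_joint_velocities(): joint speeds.
- manip.current_tau(): joint torques, N m.
- manip.current_tool_pos(): TCP position.
- manip.current_tcp_rot(): TCP orientation.
- manip.current_force(): force on the tool from outside, world axes, zero at the start.
- manip.current_wrist_torque(): the same for the moment, N m.
- manip.current_finger_gap(): finger opening in m.
- manip.current_gripper_force(): force on a finger pad.
Only numpy, scipy, OpenCV 4.12 (cv2) and the standard library are available. Lean on these libraries where they do the work, as an engineer would, in place of code of your own. Each camera call takes 0.05 s, during which the arm holds its last target. There are 200 camera calls.

## Task

Lay out the sampler tray: take the four aluminium cigar tubes from the rolling board and lay one across each rest of the tray, in order of length, the shortest next to the round hygrometer and the longest next to the black humidifier at the other end. Each tube lies down in the notches of both battens and centred on them, cap either way. Set the tubes down without dropping them.

Things in the scene. Friction and masses are not known exactly. Their poses are not given: they have to be found in the camera images.
- tube_petit: the shortest of the four plain aluminium screw-cap cigar tubes, 110 mm long, 22 mm in diameter, about 52 g, lying on its side on the rolling board (board top 20 mm above the bench). Slight flats keep it from rolling. Origin at mid-length on its axis (31 mm above the bench at the start); x along the tube towards the cap.
- tube_corona: the second shortest of the four plain aluminium screw-cap cigar tubes, 135 mm long, 22 mm in diameter, about 57 g, lying on its side on the rolling board (board top 20 mm above the bench). Slight flats keep it from rolling. Origin at mid-length on its axis (31 mm above the bench at the start); x along the tube towards the cap.
- tube_toro: the second longest of the four plain aluminium screw-cap cigar tubes, 160 mm long, 22 mm in diameter, about 62 g, lying on its side on the rolling board (board top 20 mm above the bench). Slight flats keep it from rolling. Origin at mid-length on its axis (31 mm above the bench at the start); x along the tube towards the cap.
- tube_grand: the longest of the four plain aluminium screw-cap cigar tubes, 185 mm long, 22 mm in diameter, about 67 g, lying on its side on the rolling board (board top 20 mm above the bench). Slight flats keep it from rolling. Origin at mid-length on its axis (31 mm above the bench at the start); x along the tube towards the cap.
- rest_1: one of four fixed tube rests in a row at 56 mm pitch in the display tray: the one at the -y end of the row (row along the rest's y). Two pale battens 72 mm apart along x (12 mm thick, 18 mm high, 60 mm free between), each with a V notch 36 mm wide, 10 mm deep; a tube lies along x across both. Origin on the tray floor midway between its two notches, z up; a seated tube's axis lies 21 mm above it.
- rest_2: one of four fixed tube rests in a row at 56 mm pitch in the display tray: the one second from the -y end (row along the rest's y). Made as rest_1. The tray's floor is 6 mm and its rim 14 mm above the bench, below the underside of a seated tube. Origin on the tray floor midway between its two notches, z up; a seated tube's axis lies 21 mm above it.
- rest_3: one of four fixed tube rests in a row at 56 mm pitch in the display tray: the one third from the -y end (row along the rest's y). Made as rest_1. Origin on the tray floor midway between its two notches, z up; a seated tube's axis lies 21 mm above it.
- rest_4: one of four fixed tube rests in a row at 56 mm pitch in the display tray: the one at the +y end of the row (row along the rest's y). Made as rest_1. Origin on the tray floor midway between its two notches, z up; a seated tube's axis lies 21 mm above it.
- hygrometer: round brass-rimmed hygrometer with a white dial, 42 mm in diameter and 13 mm high, fixed in the bay at one end of the row of rests, either end, 56 mm from the nearest rest's origin. A flat oblong black humidifier, 100 x 34 x 12 mm, lies in the bay at the other end. Origin at the centre of its underside, on the tray's floor.
Things that resemble listed ones, but are neither listed nor needed, are in the scene too. What is shaped like the tube_petit but orange is not meant. What is shaped like the tube_grand but orange is not meant.

How it is judged:
At the end, for the whole second after the job is handed in: The four tubes lie released and at rest, one per rest, shortest at the hygrometer to longest at the humidifier: each tube's middle within 15 mm of its rest's middle seen from above, its axis 17 to 25 mm above the tray floor (seated: 21) and within 0.12 rad of the rest's x (((y of hygrometer in the frame of rest_1 below 0 m and horizontal distance between tube_petit and rest_1 below 0.015 m and z of tube_petit in the frame of rest_1 between 0.017 and 0.025 m and angle between the x axis of tube_petit and the x axis of rest_1, either way round below 0.12 rad and horizontal distance between tube_corona and rest_2 below 0.015 m and z of tube_corona in the frame of rest_2 between 0.017 and 0.025 m and angle between the x axis of tube_corona and the x axis of rest_2, either way round below 0.12 rad and horizontal distance between tube_toro and rest_3 below 0.015 m and z of tube_toro in the frame of rest_3 between 0.017 and 0.025 m and angle between the x axis of tube_toro and the x axis of rest_3, either way round below 0.12 rad and horizontal distance between tube_grand and rest_4 below 0.015 m and z of tube_grand in the frame of rest_4 between 0.017 and 0.025 m and angle between the x axis of tube_grand and the x axis of rest_4, either way round below 0.12 rad) or (y of hygrometer in the frame of rest_1 above 0 m and horizontal distance between tube_petit and rest_4 below 0.015 m and z of tube_petit in the frame of rest_4 between 0.017 and 0.025 m and angle between the x axis of tube_petit and the x axis of rest_4, either way round below 0.12 rad and horizontal distance between tube_corona and rest_3 below 0.015 m and z of tube_corona in the frame of rest_3 between 0.017 and 0.025 m and angle between the x axis of tube_corona and the x axis of rest_3, either way round below 0.12 rad and horizontal distance between tube_toro and rest_2 below 0.015 m and z of tube_toro in the frame of rest_2 between 0.017 and 0.025 m and angle between the x axis of tube_toro and the x axis of rest_2, either way round below 0.12 rad and horizontal distance between tube_grand and rest_1 below 0.015 m and z of tube_grand in the frame of rest_1 between 0.017 and 0.025 m and angle between the x axis of tube_grand and the x axis of rest_1, either way round below 0.12 rad)) and linear speed of each of tube_petit, tube_corona, tube_toro, tube_grand below 0.02 m/s and angular speed of each of tube_petit, tube_corona, tube_toro, tube_grand below 0.3 rad/s); the robot touches nothing.
It fails at once if the shortest tube is dropped (falls free faster than 0.7 m/s) (linear speed of tube_petit above 0.7 m/s and contact force between the fingers and tube_petit below 0.02 N).
It fails at once if the second shortest tube is dropped (falls free faster than 0.7 m/s) (linear speed of tube_corona above 0.7 m/s and contact force between the fingers and tube_corona below 0.02 N).
It fails at once if the second longest tube is dropped (falls free faster than 0.7 m/s) (linear speed of tube_toro above 0.7 m/s and contact force between the fingers and tube_toro below 0.02 N).
It fails at once if the longest tube is dropped (falls free faster than 0.7 m/s) (linear speed of tube_grand above 0.7 m/s and contact force between the fingers and tube_grand below 0.02 N).
It also fails if it takes over 125 s, if anything falls off the work surface, if the arm or the gripper's body presses on something with over 40 N, if the wrist force passes 120 N, or if a joint passes its speed limit or range.

## Working session

There is one attempt and no reset: what is moved stays moved. The work goes in short steps, each a Python script; the robot and the scene stay as the last script left them, time stands still between calls to the robot, and variables do not carry over. Pictures are saved under pics/ and viewed, at most 14 in all, crops included, and the job is handed in when it is done.

```bash
ls; mkdir -p pics; python3 - <<'E'
from bench import manip, effector, viewer
import cv2
for n in ("top","side"):
    cv2.imwrite(f"pics/{n}0.png",viewer.get_image(n)[:,:,::-1]); print(n,viewer.get_calibration(n))
print(viewer.get_calibration("wrist"),manip.current_clock(),manip.grip_depth,manip.current_tcp_rot())
E
```

```text
pics
top {'vfov': 49.87396577069606, 'cx': 311.9797853163378, 'cy': 198.6087072111573, 'eye': array([ 0.25483473, -0.01092691,  1.32377913]), 'attitude': array([ 0.71129278, -0.69581568,  0.07062329, -0.07011033])}
side {'vfov': 51.25434099470383, 'cx': 322.5116755896921, 'cy': 205.37679062803454, 'eye': array([0.38448042, 0.97035472, 0.61927905]), 'attitude': array([-0.06121935,  0.86257916, -0.50164714,  0.02365459])}
{'vfov': 65.70646984690485, 'cx': 321.3516180239707, 'cy': 199.54295397668957, 'eye': array([ 0.31660313, -0.57450876,  0.38308983]), 'attitude': array([ 0.81655627, -0.55577145, -0.08909763,  0.12812321])} 0.1 0.0188 [ 9.82491343e-01  1.86306118e-01 -1.24620054e-04 -8.81032289e-04]
```

View pics/top0.png

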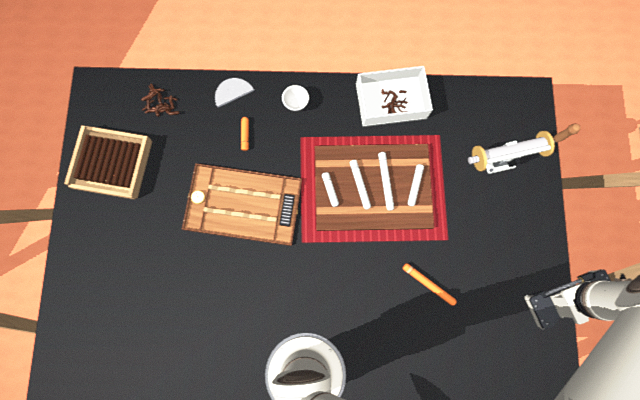

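View pics/side0.png

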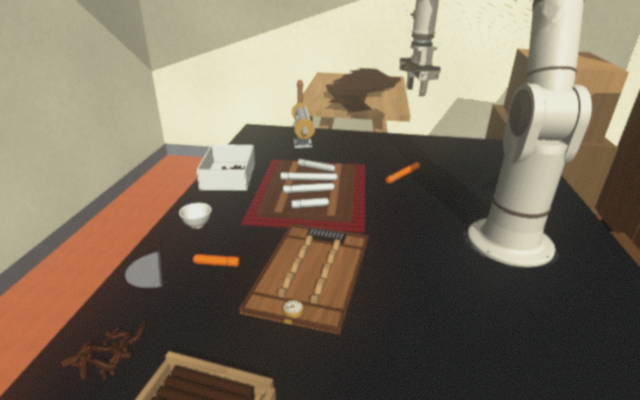

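The top view shows the tubes at about (330,190), (359,184), (386,181) and (416,185). The hygrometer is at (198,197) and the humidifier at (288,210). The orange decoys at (245,133) and (430,284) are excluded. The side view shows the same layout, with the tray nearest that camera. Next I measure from both views.

```bash
cat > h.py <<'E'
import numpy as np, cv2
from scipy.spatial.transform import Rotation as R
from bench import manip, effector, viewer
def shot(n, save=None):
    c=viewer.get_calibration(n); im=viewer.get_image(n)
    if save: cv2.imwrite(f"pics/{save}.png",im[:,:,::-1])
    return im,c
def ray(n,c,p):
    f=200/np.tan(np.radians(c['vfov'])/2); d=(np.asarray(p,float)-[c['cx'],c['cy']])/f
    if n=="wrist":
        r=np.linalg.norm(d); v=np.r_[d/max(r,1e-9)*np.sin(r),np.cos(r)]
    else: v=np.r_[d,1]
    return R.from_quat(c['attitude']).apply(v/np.linalg.norm(v))
def proj(n,c,P):
    f=200/np.tan(np.radians(c['vfov'])/2); v=R.from_quat(c['attitude']).inv().apply(np.asarray(P)-c['eye'])
    if n=="wrist":
        th=np.arctan2(np.hypot(*v[:2]),v[2]); d=v[:2]/np.hypot(*v[:2])*th
    else: d=v[:2]/v[2]
    return d*f+[c['cx'],c['cy']]
def plane(n,c,p,z):
    v=ray(n,c,p); return c['eye']+v*(z-c['eye'][2])/v[2]
def tri(n1,c1,p1,n2,c2,p2):
    a,b=ray(n1,c1,p1),ray(n2,c2,p2); s=np.linalg.lstsq(np.c_[a,-b],c2['eye']-c1['eye'],rcond=None)[0]
    A=c1['eye']+s[0]*a; B=c2['eye']+s[1]*b; return (A+B)/2,np.linalg.norm(A-B)
def blobs(m,amin):
    cs=cv2.findContours(m.astype(np.uint8)*255,cv2.RETR_EXTERNAL,cv2.CHAIN_APPROX_NONE)[0]
    return [k for k in cs if cv2.contourArea(k)>amin]
def ends(k):  # the midpoints of the short sides of the min-area rectangle
    b=cv2.boxPoints(cv2.minAreaRect(k)); 
    if np.linalg.norm(b[0]-b[1])>np.linalg.norm(b[1]-b[2]): b=np.roll(b,-1,0)
    return (b[0]+b[1])/2,(b[2]+b[3])/2
E
python3 - <<'E'
from h import *
np.set_printoptions(precision=4,suppress=True)
boxes={"top":(305,140,440,235),"side":(270,150,345,212)}
T={};C={}
for n in ("top","side"):
    im,c=shot(n); C[n]=c; hsv=cv2.cvtColor(im,cv2.COLOR_RGB2HSV); x0,y0,x1,y1=boxes[n]
    m=np.zeros(im.shape[:2],bool); m[y0:y1,x0:x1]=((hsv[...,1]<60)&(hsv[...,2]>120))[y0:y1,x0:x1]
    T[n]=[ends(k) for k in blobs(m,40)]
    for e in T[n]:
        a,b=[plane(n,c,q,.031) for q in e]; print(n,e,(a+b)[:2]/2,np.linalg.norm(a-b))
for n,ps in (("top",[(198,197),(288,210)]),("side",[(293,309),(326,233)])):
    print(n,[plane(n,C[n],p,.015)[:2] for p in ps])
print(tri("top",C["top"],(198,197),"side",C["side"],(293,309)))
t=sorted(T["top"],key=lambda e:-(e[0]+e[1])[0]); s=sorted(T["side"],key=lambda e:(e[0]+e[1])[1])
for a,b in zip(t,s): print(tri("top",C["top"],(a[0]+a[1])/2,"side",C["side"],(b[0]+b[1])/2))
E
```

```text
top (array([324.15, 171.95], dtype=float32), array([335.55, 206.15], dtype=float32)) [ 0.5477 -0.0632] 0.11324781255346517
top (array([420.0836, 164.0197], dtype=float32), array([410.3656, 205.3213], dtype=float32)) [ 0.5677 -0.327 ] 0.1359660782164492
top (array([352.1965, 159.6221], dtype=float32), array([367.6272, 208.4861], dtype=float32)) [ 0.5661 -0.1557] 0.16120257353086578
top (array([381.1811, 151.8135], dtype=float32), array([390.3595, 209.9433], dtype=float32)) [ 0.5783 -0.2358] 0.18633957129536735
side (array([328.1296, 200.7497], dtype=float32), array([290.8895, 203.5082], dtype=float32)) [ 0.5449 -0.0662] 0.10869483425202095
side (array([334.0414, 185.7873], dtype=float32), array([282.0276, 188.5249], dtype=float32)) [ 0.5638 -0.1586] 0.16128153848781918
side (array([279.9567, 175.1216], dtype=float32), array([337.0146, 176.286 ], dtype=float32)) [ 0.5759 -0.2388] 0.18529966695558162
side (array([296.9189, 161.4865], dtype=float32), array([334.2162, 167.7027], dtype=float32)) [ 0.5668 -0.3298] 0.13672895870205276
top [array([0.5165, 0.3448]), array([0.4817, 0.0643])]
side [array([0.5134, 0.35  ]), array([0.4812, 0.062 ])]
(array([0.5157, 0.3458, 0.0112]), np.float64(0.002974802120832675))
(array([ 0.566 , -0.3265,  0.0326]), np.float64(0.0011966747936704009))
(array([ 0.576 , -0.2357,  0.0326]), np.float64(0.0011863587829835836))
(array([ 0.5644, -0.1559,  0.0324]), np.float64(0.0007705351105593302))
(array([ 0.5458, -0.0633,  0.0327]), np.float64(0.002030501705363653))
```

Heights agree at 32.6 mm against the expected 31 mm. Measured lengths name the tubes by their y: petit 113 mm (y -0.063), toro 161 (y -0.156), grand 186 (y -0.236), corona 136 (y -0.327). Next I take one wrist look at the board and two at the tray.

```bash
cat >> h.py <<'E'
def down(psi): # tool x along world angle psi, z down
    a=np.array([np.cos(psi),np.sin(psi),0]); z=np.array([0,0,-1.]); return R.from_matrix(np.c_[a,np.cross(z,a),z]).as_quat()
E
python3 - <<'E'
from h import *
import pickle
S={}
for k,p in (("board",(.45,-.2,.27)),("trayA",(.43,.14,.2)),("trayB",(.43,.27,.2))):
    manip.move_pose(p,down(0)); S[k]=shot("wrist",k)
    print(k,manip.current_clock(),manip.current_q().round(2),S[k][1]['eye'])
pickle.dump(S,open("s.pkl","wb"))
E
```

```text
board 1.9333 [ 0.97  0.19 -0.68  1.88  0.14  1.11 -1.33] [ 0.53444555 -0.20195935  0.42723814]
trayA 3.2917 [ 0.54  0.29 -1.03  2.04  0.3   0.97 -2.22] [0.51533979 0.13799717 0.35734572]
trayB 3.925 [ 0.21  0.41 -1.01  1.92  0.41  1.03 -2.55] [0.51491033 0.269404   0.3570718 ]
```

View pics/board.png

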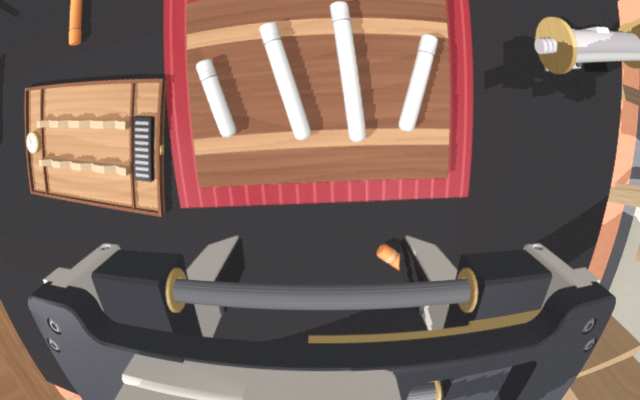

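View pics/trayA.png

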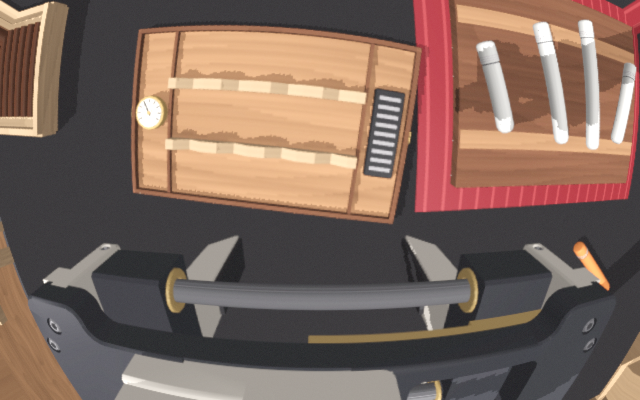

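View pics/trayB.png

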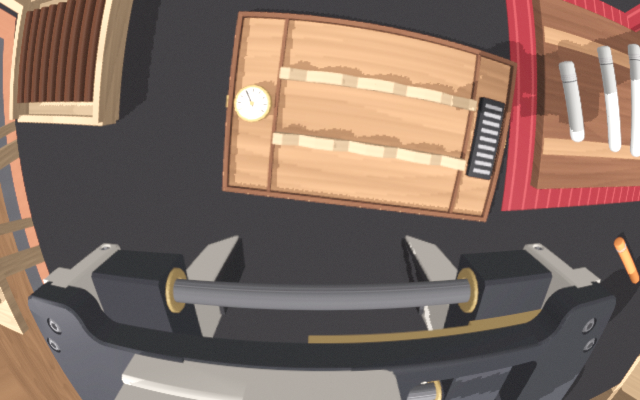

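The board view shows four separate white tubes, centred at (216,99) petit, (285,82) toro, (348,72) grand and (418,83) corona. The board is flat. Tray view A has battens running (169,83)-(366,98) and (166,145)-(356,162), hygrometer (151,113), humidifier (385,133). Tray view B has battens (281,73)-(476,104) and (274,138)-(465,163), hygrometer (252,104), humidifier (486,138).

```bash
python3 - <<'E'
from h import *
import pickle
np.set_printoptions(precision=4,suppress=True)
S=pickle.load(open("s.pkl","rb")); A,B=S["trayA"],S["trayB"]
# refine batten ends with a paleness mask
def ext(im,box):
    x0,y0,x1,y1=box; hsv=cv2.cvtColor(im,cv2.COLOR_RGB2HSV)[y0:y1,x0:x1]
    m=((hsv[...,1]<105)&(hsv[...,2]>150)).astype(np.uint8)
    m=cv2.morphologyEx(cv2.morphologyEx(m,cv2.MORPH_OPEN,np.ones((3,3))),cv2.MORPH_CLOSE,np.ones((9,25)))
    k=max(blobs(m,50),key=cv2.contourArea); return [e+[x0,y0] for e in sorted(ends(k),key=lambda e:e[0])]
hand={"A":[(169,83),(366,98),(166,145),(356,162)],"B":[(281,73),(476,104),(274,138),(465,163)]}
print("A",ext(A[0],(158,70,372,108)),ext(A[0],(158,130,362,175)));print("B",ext(B[0],(272,60,480,112)),ext(B[0],(266,125,470,176)))
P=[]
for a,b in zip(hand["A"],hand["B"]):
    p,e=tri("wrist",A[1],a,"wrist",B[1],b); P.append(p); print(p,e)
for a,b in (((151,113),(252,104)),((385,133),(486,138))): print("hyg/hum",tri("wrist",A[1],a,"wrist",B[1],b))
P=np.array(P); c=P.mean(0); r=(P[1]-P[0]+P[3]-P[2])/2; print("centre",c,"len",np.linalg.norm(r),"psi",np.arctan2(r[1],r[0])+np.pi/2,"batten gap",np.linalg.norm((P[0]+P[1]-P[2]-P[3])/2))
# tubes from the board view, ends
im,c=S["board"]; hsv=cv2.cvtColor(im,cv2.COLOR_RGB2HSV); m=np.zeros(im.shape[:2],bool); m[0:150,185:450]=((hsv[...,1]<60)&(hsv[...,2]>110))[0:150,185:450]
for k in blobs(m,300):
    a,b=[plane("wrist",c,e,.031) for e in ends(k)]; d=(a-b)*np.sign(a[0]-b[0]); print("tube",(a+b)[:2]/2,np.linalg.norm(d),np.arctan2(d[1],d[0]))
E
```

```text
A [array([158. ,  88.5]), array([371. ,  88.5])] [array([158., 152.]), array([361., 152.])]
B [array([272. ,  85.5]), array([479. ,  85.5])] [array([266., 150.]), array([469., 150.])]
[0.5473 0.3124 0.0237] 0.00030354697877265827
[0.5216 0.0903 0.0212] 0.0016378087515618593
[0.4759 0.3209 0.0246] 0.0016884718923169163
[0.4511 0.1002 0.0233] 0.001481591751847174
hyg/hum (array([0.5147, 0.3475, 0.01  ]), np.float64(8.886675817715074e-05))
hyg/hum (array([0.4818, 0.0659, 0.0088]), np.float64(0.0002467237113668644))
centre [0.499  0.206  0.0232] len 0.22281101127055133 psi -0.11369646703555025 batten gap 0.07154395106677112
tube [ 0.5463 -0.063 ] 0.11102010847149539 0.3320361555882895
tube [ 0.5661 -0.3273] 0.13577940140940928 -0.24265230020950085
tube [ 0.5645 -0.1553] 0.1614670815930837 0.3018145764048829
tube [ 0.5772 -0.2361] 0.1869277631316092 0.14557718796757196
```

Geometry agrees: batten gap 71.5 mm (72 expected), batten tops at about 23 mm (24), hygrometer to humidifier 283 mm (280).

Because the jaws only open fully (±65 mm over the backs) on a 56 mm pitch, I will:
- Place shortest to longest.
- Grip the later tubes near their far end, beyond the shorter neighbour, and set them 18 mm off centre.
- Nudge them back along their axis with shut fingers.

First I check IK for both half-turns, then move petit.

```bash
cat >> h.py <<'E'
PSI=-0.115; CEN=np.array([.4987,.2063]); U=np.array([-np.sin(PSI),np.cos(PSI)]); AX=np.array([np.cos(PSI),np.sin(PSI)])
TUBES={"petit":((.5463,-.0630),.332,.110),"corona":((.5661,-.3270),-.2427,.135),"toro":((.5645,-.1555),.302,.160),"grand":((.5772,-.2360),.1456,.185)}
REST={n:CEN+U*k for n,k in zip(TUBES,(.084,.028,-.028,-.084))}
def off(n): return 0. if n=="petit" else TUBES[n][2]/2-.014   # grip place along the tube from its middle
def shift(n): return 0. if n=="petit" else .018
def pick_xy(n): c,a,_=TUBES[n]; return np.array(c)+off(n)*np.array([np.cos(a),np.sin(a)])
def place_xy(n): return REST[n]+AX*(off(n)+shift(n))
E
python3 - <<'E'
from h import *
for fl in (0,np.pi):
    for n in TUBES:
        for xy,a in ((pick_xy(n),TUBES[n][1]),(place_xy(n),PSI)):
            for z in (.021,.12):
                q=manip.solve_ik(np.r_[xy,z],down(a+fl)); print(round(fl),n,xy.round(3),z,None if q is None else np.round(q,2)[[0,1,2,3,4,5,6]])
E
```

```text
0 petit [ 0.546 -0.063] 0.021 [ 0.66  0.73 -0.77  1.93  0.72  0.79 -1.76]
0 petit [ 0.546 -0.063] 0.12 [ 0.77  0.61 -0.92  1.88  0.59  0.95 -1.67]
0 petit [0.508 0.29 ] 0.021 [-0.32  0.65 -0.32  1.85  0.31  0.69 -2.5 ]
0 petit [0.508 0.29 ] 0.12 [-0.14  0.54 -0.55  1.8   0.35  0.9  -2.54]
0 corona [ 0.618 -0.34 ] 0.021 [ 0.88  0.9  -0.66  1.51  0.62  0.95 -1.77]
0 corona [ 0.618 -0.34 ] 0.12 [ 0.94  0.8  -0.77  1.47  0.59  1.11 -1.75]
0 corona [0.573 0.226] 0.021 [-0.03  0.73 -0.53  1.76  0.5   0.78 -2.49]
0 corona [0.573 0.226] 0.12 [ 0.13  0.65 -0.77  1.72  0.53  0.99 -2.52]
0 toro [ 0.628 -0.136] 0.021 [ 0.7   0.85 -0.76  1.69  0.72  0.91 -1.63]
0 toro [ 0.628 -0.136] 0.12 [ 0.76  0.74 -0.87  1.65  0.63  1.06 -1.57]
0 toro [0.579 0.169] 0.021 [ 0.17  0.76 -0.68  1.79  0.64  0.82 -2.51]
0 toro [0.579 0.169] 0.12 [ 0.27  0.65 -0.82  1.75  0.56  0.99 -2.46]
0 grand [ 0.655 -0.225] 0.021 [ 0.76  0.9  -0.73  1.55  0.69  0.96 -1.61]
0 grand [ 0.655 -0.225] 0.12 [ 0.81  0.8  -0.82  1.51  0.63  1.11 -1.57]
0 grand [0.585 0.112] 0.021 [ 0.3   0.77 -0.72  1.81  0.68  0.82 -2.45]
0 grand [0.
[... 519 characters left out ...]
6] 0.021 [ 0.39  1.15 -1.28  1.75  1.19  1.23  0.22]
3 corona [0.573 0.226] 0.12 [ 0.43  1.07 -1.41  1.71  1.08  1.36  0.27]
3 toro [ 0.628 -0.136] 0.021 [ 0.96  1.21 -1.31  1.68  1.22  1.29  1.25]
3 toro [ 0.628 -0.136] 0.12 [ 0.96  1.01 -1.31  1.64  1.01  1.31  1.34]
3 toro [0.579 0.169] 0.021 [ 0.49  1.14 -1.28  1.78  1.19  1.22  0.3 ]
3 toro [0.579 0.169] 0.12 [ 0.54  1.06 -1.42  1.74  1.08  1.36  0.34]
3 grand [ 0.655 -0.225] 0.021 [ 1.01  1.25 -1.31  1.54  1.23  1.34  1.27]
3 grand [ 0.655 -0.225] 0.12 [ 1.01  1.08 -1.31  1.5   1.05  1.37  1.35]
3 grand [0.585 0.112] 0.021 [ 0.6   1.14 -1.28  1.8   1.19  1.22  0.38]
3 grand [0.585 0.112] 0.12 [ 0.64  1.06 -1.43  1.76  1.08  1.35  0.43]
```

```bash
cat >> h.py <<'E'
FL=np.pi
def pick(n,d,zt=.13):
    xy=pick_xy(n); q=down(TUBES[n][1]+FL)
    manip.move_pose(np.r_[xy,zt],q); manip.servo_line(np.r_[xy,.031-d],q,.08)
    effector.close(45); g0=manip.current_finger_gap()
    manip.servo_line(np.r_[xy,zt],q,.1)
    print(n,"gap",g0,manip.current_finger_gap(),"pad N",manip.current_gripper_force(),"t",manip.current_clock())
def place(n,d,zt=.13):
    xy=place_xy(n); q=down(PSI+FL)
    manip.move_pose(np.r_[xy,zt],q); manip.servo_line(np.r_[xy,.05],q,.1); f0=manip.current_force()
    manip.servo_line(np.r_[xy,.0275-d],q,.03); print("force",manip.current_force()-f0,"gap",manip.current_finger_gap())
    effector.open_jaws()
E
python3 - <<'E'
from h import *
pick("petit",.006)
shot("wrist","petit_held"); shot("side","petit_side")
E
```

```text
petit gap 0.021574055152023583 0.02131010670415281 pad N 44.99957028776407 t 10.85
```

View pics/petit_side.png

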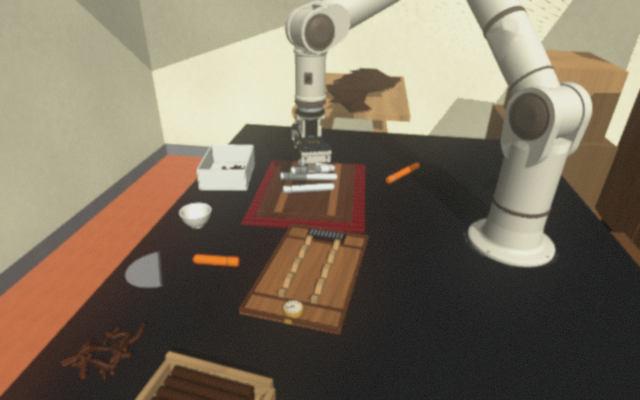

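The side view shows petit lifted level in the jaws at about (312,168), with a 21.3 mm gap. I place it, then do corona's end grip.

```bash
python3 - <<'E'
from h import *
place("petit",.006)
p=manip.current_tool_pos(); manip.servo_line(p+[0,0,.1],None,.12); print(manip.current_clock())
shot("wrist","petit_placed"); pick("corona",.008)
shot("side","corona_side")
im=shot("side")[0][90:300,180:400]; cv2.imwrite("pics/crop1.png",cv2.resize(im[:,:,::-1],None,fx=2.8,fy=2.8))
E
```

```text
force [-0.74050344 -0.56267653 -0.51942155] gap 0.021333006276501292
16.5167
corona gap 0.02109413955134037 0.02151967261090209 pad N 44.993865648284554 t 22.65
```

View pics/crop1.png

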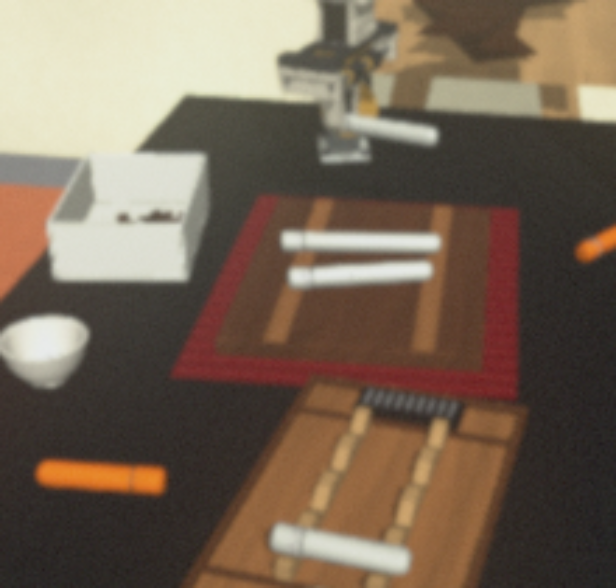

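View pics/petit_placed.png

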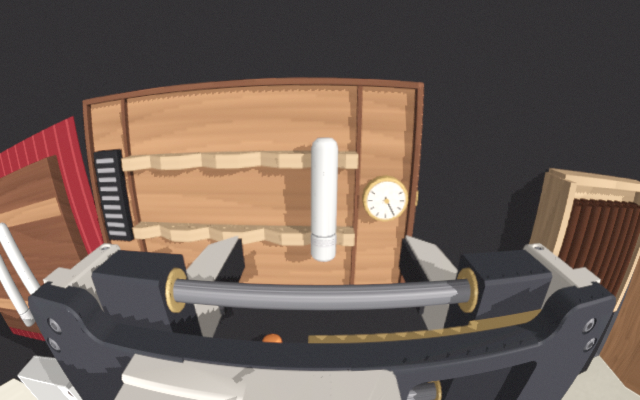

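Petit sits seated next to the hygrometer in the wrist view, lying from (324,140) to (324,258). Corona is held by its end, with its free end at about (335,138) in the side image. I check it for sag.

```bash
python3 - <<'E'
from h import *
c=viewer.get_calibration("side"); p=manip.current_tool_pos(); a=TUBES["corona"][1]; d=np.array([np.cos(a),np.sin(a),0])
for s in (0,.1,.2,.3): print(s,proj("side",c,p+[0,0,.008]-.121*(d*np.cos(s)+[0,0,np.sin(s)])))
E
```

```text
0 [335.16088536 138.53106132]
0.1 [334.85499468 142.00867068]
0.2 [334.20857713 145.36427336]
0.3 [333.23323334 148.56427911]
```

It is level. I place it, nudge it back, and look.

```bash
cat >> h.py <<'E'
def nudge(n):
    L=TUBES[n][2]/2; z=.021; q=down(PSI+FL)
    manip.servo_line(np.r_[REST[n]+AX*(L+.018+.018),z],q,.08); effector.close(20)
    f0=manip.current_force(); manip.servo_line(np.r_[REST[n]+AX*(L+.0095),z],q,.025); print("push",manip.current_force()-f0)
    manip.servo_line(np.r_[REST[n]+AX*(L+.025),z],q,.06); manip.servo_line(np.r_[REST[n]+AX*(L+.025),.13],q,.15); effector.open_jaws()
    print("t",manip.current_clock())
def check(tag):
    im,c=shot("wrist",tag); hsv=cv2.cvtColor(im,cv2.COLOR_RGB2HSV); m=(hsv[...,1]<50)&(hsv[...,2]>130)
    for k in blobs(m,500):
        a,b=[plane("wrist",c,e,.027) for e in ends(k)]; d=(a-b)*np.sign(a[0]-b[0]); v=(a+b)[:2]/2-CEN
        if abs(v@U)<.12 and abs(v@AX)<.08: print("tube row %.1f ax %.1f mm len %.1f dpsi %.3f"%(v@U*1e3,v@AX*1e3,np.linalg.norm(d)*1e3,np.arctan2(d[1],d[0])-PSI))
E
python3 - <<'E'
from h import *
place("corona",.008); nudge("corona"); 
manip.move_pose(np.r_[REST["corona"]+AX*.09,.2],down(PSI+FL)); check("corona_placed")
E
```

```text
force [-0.38525665  0.79056217 -0.90174206] gap 0.020826368231936992
push [ 0.67432887 -1.32292207  0.10249627]
t 34.05
tube row 85.2 ax -0.7 mm len 109.4 dpsi -0.003
tube row 28.8 ax 0.4 mm len 134.7 dpsi 0.000
```

View pics/corona_placed.png

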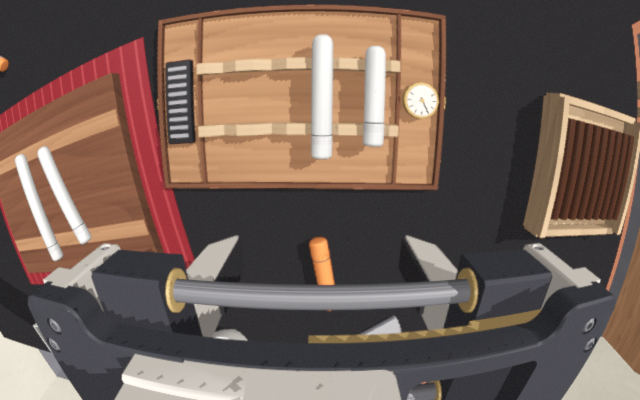

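The wrist view shows corona (322,97) and petit (375,97) seated parallel, both within about 1 mm. Toro and grand follow the same way.

```bash
python3 - <<'E'
from h import *
for n in ("toro","grand"):
    pick(n,.008); 
    if not .018<manip.current_finger_gap()<.025: break
    place(n,.008); nudge(n)
    manip.move_pose(np.r_[REST[n]+AX*.09,.2],down(PSI+FL)); check(n+"_placed")
E
```

```text
toro gap 0.02109415396016039 0.02144301739704024 pad N 44.99811348505318 t 39.6667
force [ 0.15388104  0.98337405 -0.63010264] gap 0.021062953537579775
push [ 0.87242318 -0.78736741 -0.44432654]
t 50.1
tube row 85.7 ax -1.1 mm len 109.3 dpsi -0.008
tube row 29.4 ax 0.8 mm len 135.1 dpsi -0.008
tube row -26.7 ax 0.8 mm len 160.7 dpsi -0.009
grand gap 0.02137240948017499 0.021128371844194426 pad N 44.99105810187757 t 55.85
force [-1.25797186  0.53541685 -0.67894892] gap 0.02091033061119582
push [-0.36025248  0.55973982 -0.55562534]
t 66.4
tube row 86.5 ax -1.1 mm len 110.2 dpsi -0.016
tube row 30.0 ax 0.8 mm len 134.5 dpsi -0.014
tube row -26.2 ax 0.6 mm len 160.1 dpsi -0.009
tube row -82.7 ax 0.5 mm len 185.6 dpsi 0.001
```

View pics/grand_placed.png

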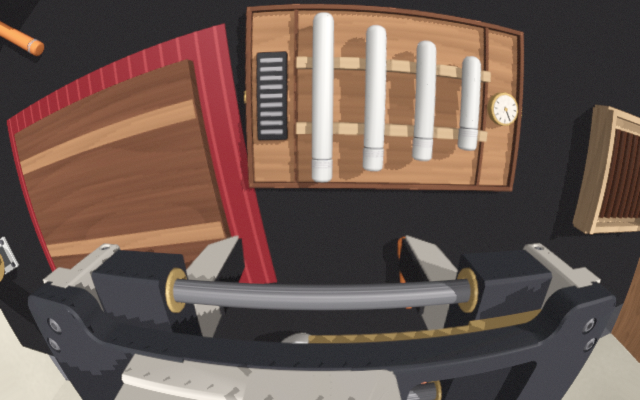

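All four tubes lie in order, with grand at (322,97) by the humidifier and petit at (471,103) by the hygrometer. They are centred within about 2 mm and parallel, and the arm is clear.

```bash
python3 -c "
from bench import manip
print(manip.hand_in(),manip.current_clock())"
```

```text
the job is handed in; nothing more can be done
the job is handed in; nothing more can be done
```

The job is handed in: by the last camera check all four tubes lie in their rests in order of length, shortest at the hygrometer, each within about 3 mm of centre and 0.02 rad of the rest's axis, at about 67 s of the 125 s allowed; the hand-in call gave no verdict.

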